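# Clamp a glass rod in the cut-to-length jig

### The job

Take the blue glass rod from the wooden stock cradle, lay it in the V-bed of the cut-to-length jig and slide it lengthwise under the open clamp until its end rests gently against the cork-faced stop. Then flip the red cam lever over centre, all the way down, so that the rod is clamped in that place. Leave the amber rod in the cradle and the tools on the bench where they lie.

Things in the scene. Friction and masses are not known exactly. Their poses are not given: they have to be found in the camera images.
- blue_rod: The workpiece: solid cobalt-blue glass rod, 26 mm diameter, 180 mm long, about 0.2 kg, both ends alike. Origin at its centre (mid-length, on the axis); x along the rod, either way round; its roll is arbitrary. At the start it lies level in one of the two places of the cradle, axis 36 mm above the table.
- amber_rod: Amber glass rod of the same size in the other place of the cradle, 76 mm beside the blue one (axis to axis). To be left there undisturbed.
- cradle: Fixed wooden stock cradle. Origin at the table under its centre; x along the rods, y across. Base 222 x 140 x 8 mm. At both ends (x = +-99 to +-111 mm) an end board 110 mm high, so a gripper comes down only near the rods' middle; long sides open. The rods lie at y = +38 and -38 mm on black V rests 16 mm wide at x = +-70 mm, free between them.
- jig: Fixed aluminium jig. Origin at the table under its centre; x is the feed direction (from the open infeed end to the stop), y across, z up. Base 350 x 110 x 12 mm. Clamp head and lever are at x = +45 mm, the stop face at +150. A rod is home when its end touches the stop: its centre is then at x = +60, z = 80 mm. A parked scoring wheel stands at x = 20 to 115, y = 30 to 60 mm, 86 mm high.
- stop_face (a point): Centre of the cork face of the stop, on the rod's axis at the far end of the V-bed, 80 mm above the table; same axes as the jig.
- lever_pivot (a point): Pivot pin of the red cam lever, on top of the clamp head, 151.5 mm above the table over the jig's centre line (jig x = +45 mm); same axes as the jig. The lever turns in the jig's x-z plane.
- lever_tip (a point): Centre of the round end of the red cam lever, 100 mm from the pivot and moving with it. The lever is a flat bar 20 mm wide (across the jig) and 9 mm thick, its round end 13 mm thick, free from 10 mm past the pivot to the end.
- lever (a joint): Angle of the cam lever, rad. 0 = open: it points up (end 253 mm high), leaning 20 degrees to the stop. It grows as it swings over backwards, towards the infeed end; at 1.92 (end stop) it lies level over the rod's tail, pointing to jig -x. With a rod below, the jaw touches at about 1.0; then it stiffens (2 to 4 N at its end), springs back if freed before dead centre (1.70), and snaps down past it.
- marver: Loose black graphite slab 75 x 120 x 18 mm with three glass beads on it; origin under its centre. Bystander.
- paddle: Loose graphite paddle with a wooden handle, 228 mm long, 22 mm high, along its x. Bystander.
- tweezers: Loose steel tweezers, 177 mm long, 10 mm high, along its x. Bystander.
- calipers: Loose steel calipers with a black slide, 200 mm long, 12 mm high, along its x. Bystander.
- jaw: Clamp jaw under the bridge, a brass block 28 x 28 mm with a cork face, driven straight down by the lever's cam (it does not drag the rod along). Origin at the centre of its cork face.
- stop: Steel stop plate with the cork face, fixed to the jig at the far end of the V-bed, 34 mm wide, 102 mm high (plate at jig x = +150 to +168 mm). Its origin and axes are those of the jig.
- bed_entry (a point): Infeed end of the V-bed (jig x = -150 mm) on the axis of a rod lying in it, 80 mm above the table; axes as the jig. The bed is a rail 300 mm long, 22 mm wide, up to the stop, with a shallow V (flanks reach up to 10 mm below the axis) in which a rod centres itself and slides easily. Between entry and clamp head the fingers may straddle the rail beside a rod, down to 30 mm height.
- clamp_head (a point): Centre of the clamp head (jig x = +45 mm) on the rod's axis, 80 mm above the table; axes as the jig. A steel bridge over the bed, 28 mm long in x, 52 mm wide, 164 mm high: the rod passes through it lengthwise only (opening 36 mm wide; jaw 7 mm above the rod with the lever at 0, 4 mm at 0.4). With the rod home, its tail sticks out 61 mm behind the head.
Things that resemble listed ones, but are neither listed nor needed, are in the scene too. Several things have the shape of the blue_rod; the one meant has the colours described above.

How it is judged:
On the way:
1. the blue rod lies in the V-bed with its end against the stop while the lever is still open (angle below 0.7) (x of blue_rod in the frame of stop_face between -0.0935 and -0.0865 m and y of blue_rod in the frame of stop_face between -0.004 and 0.004 m and z of blue_rod in the frame of stop_face between -0.004 and 0.004 m and angle between the x axis of blue_rod and the x axis of stop_face, either way round below 0.06 rad and value of joint lever below 0.7 rad), for 0.2 s.
At the end, for the whole second after the job is handed in: The blue rod lies in the V-bed (axis within 4 mm of the bed's axis) with its leading end within 3.5 mm of the stop face, the lever is past centre (angle above 1.80), the jaw presses on the rod with more than 10 N, and everything is at rest (x of blue_rod in the frame of stop_face between -0.0935 and -0.0865 m and y of blue_rod in the frame of stop_face between -0.004 and 0.004 m and z of blue_rod in the frame of stop_face between -0.004 and 0.004 m and angle between the x axis of blue_rod and the x axis of stop_face, either way round below 0.06 rad and value of joint lever above 1.8 rad and contact force between jaw and blue_rod above 10 N and linear speed of blue_rod below 0.01 m/s); the robot touches nothing.
It fails at once if the amber rod is moved by more than 20 mm (distance of amber_rod from where it was at the start of the episode above 0.02 m).
It fails at once if a tool on the bench (slab, paddle, tweezers, calipers) is moved by more than 30 mm (distance of any of marver, paddle, tweezers, calipers from where it was at the start of the episode above 0.03 m).
It fails at once if the blue rod is rammed against the stop (more than 45 N) (contact force between blue_rod and stop above 45 N).
It also fails if it takes over 67 s, if anything falls off the work surface, if the arm or the gripper's body presses on something with over 40 N, if the wrist force passes 120 N, or if a joint passes its speed limit or range.

### The arm

A 6-joint arm with a two-finger parallel gripper is mounted at the origin on the work surface. World frame = base frame: x ahead of the robot, y to its left, z up, the work surface at z = 0. Lengths are in m, angles in rad, forces in N, time in s.
With the tool pointing down it reaches from about 0.3 to 0.95 m from the base axis. Payload 3.1 kg.
Tool frame: the origin (TCP) lies on the centre line of the jaws, within the pads' length; the fingertips stand 11 mm ahead of it and the grasp point (between the pads) lies 8 mm behind it; z points along the fingers, y is the line along which they close (so a half turn about z gives the same grasp; the last joint's range is limited). The gripper opens to 85 mm and grips with 20 to 120 N. Pads are 22 mm wide; open, the fingers measure 114 mm over their backs; the gripper's body (76 mm by 85 mm) begins 54 mm behind the grasp point. The pads swing forward as they close: fully open they stand 13 mm farther back than shut.
Start: joints at [1.035, 0.308, 1.634, -0, 1.2, -0.07], TCP at [0.281, 0.558, 0.242] pointing down, gripper open.
Joint ranges: [-3.06, 3.06], [-0.79, 1.96], [0.05, 2.63], [-1.19, 4.34], [0.05, 2.64], [-2.94, 2.94]. Speed limits (rad/s): [2.79, 2.79, 3.14, 3.14, 3.14, 3.14].

### API

Orientations are given as [roll, pitch, yaw] about the fixed x, y, z axes, in that order (R = Rz(yaw) Ry(pitch) Rx(roll)).
In Python, from rig import robot, optics gives the robot as it stands.
- The arm moves only by the tool arm_command, never from a script. Its argument "moves" is a list of rows, each a list of 5 numbers: the closure in counts, from 0 (fully open) to 255 (shut), then the shift along the world's x, y, z in cm, then the turn about the world's z in rad. In form: [[hand, tx, ty, tz, yaw], ...]. A call has 1 to 12 rows; each row is the pose to reach, as a shift and turn from the pose commanded when the call began; what a row does not reach only later rows make up. A row lasts 1/10 s, in which the tool goes at most 50 mm and 8.59 degrees, less where a joint would pass 70% of its speed; a pose out of reach is approached as far as the arm can. A call with a gripper value outside its range is refused whole. The fingers move at their own pace and stop on an object; "grip_force" is the grip in N (left out, the last holds). Time passes only in rows, so rows that repeat a pose let the fingers close. It gives the time, the measured TCP pose, the force, the opening and the grip force at its end, in the units of the state.
- robot.read_state(): the state, without advancing time (a new reading comes with each control period).
- optics.grab_frame(name): name is "scene" or "top"; returns (picture, depth): 480x640x3 uint8, red, green, blue; 480x640 float32, m along the optical axis (not along the pixel's ray), 0 where there is no reading.
- optics.calibration(name): a dict with "K" (3x3 intrinsics, pixels), "R" (3x3) and "t" (3): a world point X has camera coordinates R X + t. Camera axes: x right, y down, z forward; pixel columns grow to the right and rows downward; lengths in m; the calibration is good to about 2 mm. A picture is of the moment at which its call begins. calibration takes no time and is no camera call.
- robot.job_done(): hands the job in; it is judged then, once.
Trained networks look in the newest picture that a camera, given by its name, has taken for a name from the list of things; names that differ only in an ending like _2 or _b are one class to them, and where a whole thing is asked for, a point or a joint stands for the part that bears it (a point fixed in the world has none). Each returns a list of dicts, best first, with "conf" (0 to 1); they miss things now and then, are a little off and sometimes report something else, mostly with a low value. They report only what shows in the picture. A call takes as long as a camera call. They do not tell look-alikes from the thing itself.
- optics.search_frame(camera, label): "point" ([column, row] in pixels, amid what is visible of it).
- optics.landmark_of(camera, label): "point" ([column, row] in pixels: a listed point, or the origin of a listed thing).
The state is a dict: "clock": time; "joint_pos": joint angles; "dq": joint speeds; "joint_efforts": joint torques, N m; "ee_pos": TCP position; "eef_rot": TCP orientation; "contact_force": force on the tool from outside, world axes, zero at the start; "wrist_torque": the same for the moment, N m; "finger_gap": finger opening in m; "gripper_force": force on a finger pad.
Only numpy, scipy, OpenCV 4.12 (cv2) and the standard library are available. Lean on these libraries where they do the work, as an engineer would, in place of code of your own. Each camera call takes 0.05 s, during which the arm holds its last target. There are 200 camera calls.

## Working session

There is one attempt and no reset: what is moved stays moved. The work goes in short steps, Python scripts to look and compute and a tool call to move; the robot and the scene stay as the last step left them, time stands still between calls to the robot, and variables do not carry over. Pictures are saved under pics/ and viewed, at most 10 in all, crops included, and the job is handed in when it is done.

Besides the shell and the picture viewer there is one more tool, called by a JSON object that holds its "name" and its "arguments", one argument or row to a line. arm_command: Moves the arm, as the interface text tells. Its arguments: {"type":"object","properties":{"moves":{"type":"array"},"grip_force":{"type":"number"}},"required":["moves"]}

```bash
mkdir -p pics; ls; python3 - <<'E'
from rig import robot, optics
import cv2
for n in ("scene","top"):
    p,d=optics.grab_frame(n); cv2.imwrite(f"pics/{n}0.png",p[:,:,::-1])
    c=optics.calibration(n); print(n,c["K"].round(1).tolist(),(-c["R"].T@c["t"]).round(3), c["R"].round(2).tolist())
s=robot.read_state(); print(s)
E
```

```text
pics
scene [[433.1, 0.0, 317.6], [0.0, 433.1, 235.4], [0.0, 0.0, 1.0]] [ 1.099 -0.341  1.   ] [[0.61, 0.79, 0.01], [0.58, -0.44, -0.68], [-0.54, 0.43, -0.73]]
top [[457.9, 0.0, 324.9], [0.0, 457.9, 237.0], [0.0, 0.0, 1.0]] [0.265 0.161 1.565] [[0.01, -1.0, -0.0], [-0.99, -0.01, -0.16], [0.16, 0.01, -0.99]]
{'clock': 0.1, 'joint_pos': array([ 1.03529533e+00,  3.08946280e-01,  1.63505030e+00,  1.26644193e-05,
        1.19973042e+00, -6.97282748e-02]), 'dq': array([ 1.19039030e-03, -3.57289700e-03, -3.15169684e-03,  1.65717627e-03,
       -4.80729369e-05, -5.78223167e-04]), 'joint_efforts': array([-7.96174500e-04, -4.16409838e+01, -2.77644628e+01, -1.11421441e-04,
        4.11078916e-03, -1.03465891e-05]), 'ee_pos': array([0.28036034, 0.55777545, 0.24114852]), 'eef_rot': array([-3.13946432e+00, -1.60467442e-04,  2.67581515e+00]), 'contact_force': array([-0.39933178, -0.22944348, -0.42597837]), 'wrist_torque': array([ 0.02442653, -0.0075289 ,  0.00485309]), 'gripper_force': 0.0, 'finger_gap': 0.08539351716872373}
```

View pics/scene0.png

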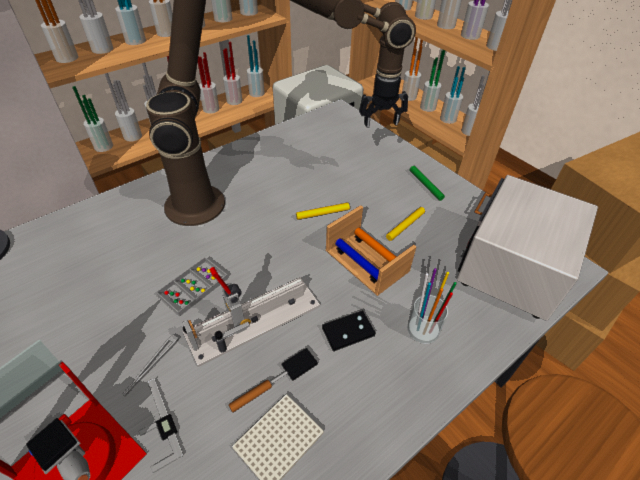

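View pics/top0.png

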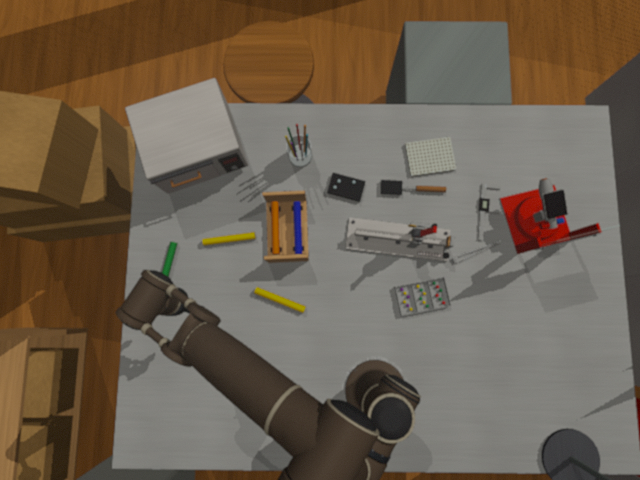

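The top view shows the cradle at about (286,228), with blue at (298,228) and amber at (275,228). The jig runs from its infeed at (347,235) to the stop at (450,242), and the red lever is at about (425,230). Image up is world +x and image left is +y.

```bash
cat > h.py <<'E'
from rig import robot, optics
import numpy as np, cv2
C={n:optics.calibration(n) for n in("scene","top")}
def ray(n,p):
    c=C[n]; return -c["R"].T@c["t"], c["R"].T@np.linalg.inv(c["K"])@np.array([p[0],p[1],1.])
def at_z(n,p,z):
    o,r=ray(n,p); return o+r*(z-o[2])/r[2]
def tri(ps):
    A=0;b=0;R=[]
    for n,p in ps.items():
        o,r=ray(n,p); r=r/np.linalg.norm(r); P=np.eye(3)-np.outer(r,r); A=A+P;b=b+P@o;R.append((P,o))
    X=np.linalg.solve(A,b); return X,[np.linalg.norm(P@(X-o)) for P,o in R]
def blue(n,near=None):
    p,d=optics.grab_frame(n); h=cv2.cvtColor(p,cv2.COLOR_RGB2HSV)
    m=cv2.inRange(h,(112,150,60),(128,255,255))
    k,l,s,c=cv2.connectedComponentsWithStats(m)
    return [(s[i],c[i],l==i) for i in np.argsort(-s[1:,4])[:3]+1],p,d
E
python3 - <<'E'
from h import *
Z={"blue_rod":.036,"cradle":None,"stop_face":.08,"bed_entry":.08,"clamp_head":.08,"lever_pivot":.1515,"lever_tip":.25,"jig":0}
for n in C: optics.grab_frame(n)
for l,z in Z.items():
    ps={}
    for n in C:
        r=optics.landmark_of(n,l)
        if r:
            ps[n]=r[0]["point"]; print(l,n,[(np.round(q["point"],1).tolist(),round(q["conf"],2)) for q in r[:2]], at_z(n,ps[n],z or 0).round(4))
    if len(ps)==2: X,e=tri(ps); print("   tri",X.round(4),np.round(e,4))
for n in C:
    b,p,d=blue(n)
    for s,c,m in b:
        if s[4]<60: continue
        ys,xs=np.nonzero(m); P=np.array([at_z(n,(x,y),.042)for x,y in zip(xs,ys)]); mu=P.mean(0); u=np.linalg.svd(P-mu,full_matrices=False)[2][0]
        t=(P-mu)@u; print(n,s,c.round(1),mu.round(4),u.round(3),t.min().round(3),t.max().round(3))
E
```

```text
blue_rod scene [([408.9, 220.8], 0.94), ([425.9, 178.5], 0.72)] [0.5131 0.4916 0.036 ]
blue_rod top [([231.3, 236.0], 0.72), ([165.8, 265.8], 0.65)] [0.5057 0.4865 0.036 ]
   tri [0.5091 0.4906 0.0326] [0.0042 0.0042]
cradle scene [([369.1, 260.4], 0.66)] [0.5382 0.3038 0.    ]
cradle top [([286.0, 229.7], 0.93)] [0.5349 0.3051 0.    ]
   tri [ 0.5358  0.3058 -0.0038] [0.0005 0.0005]
stop_face scene [([192.7, 325.2], 0.83)] [ 0.4771 -0.2291  0.08  ]
stop_face top [([445.4, 241.2], 0.8)] [ 0.4865 -0.225   0.08  ]
   tri [ 0.484  -0.2267  0.0873] [0.0038 0.0038]
bed_entry scene [([300.8, 276.3], 0.59)] [0.5141 0.0686 0.08  ]
bed_entry top [([353.7, 227.9], 0.69)] [0.5286 0.0749 0.08  ]
   tri [0.5235 0.07   0.0896] [0.0065 0.0065]
clamp_head scene [([235.6, 310.5], 0.82), ([192.8, 326.1], 0.51)] [ 0.5031 -0.1249  0.08  ]
lever_pivot scene [([228.5, 296.2], 0.93)] [ 0.5045 -0.1348  0.1515]
lever_pivot top [([420.3, 233.9], 0.92), ([447.8, 238.9], 0.66)] [ 0.4984 -0.1289  0.1515]
   tri [ 0.4992 -0.1317  0.143 ] [0.0012 0.0012]
lever_tip scene [([213.7, 270.5], 0.64)] [ 0.4939 -0.1504  0.25  ]
lever_tip top [([437.6, 228.7], 0.61)] [ 0.4978 -0.1594  0.25  ]
   tri [ 0.4978 -0.1549  0.257 ] [0.0031 0.0031]
jig scene [([251.1, 317.0], 0.56)] [ 0.4942 -0.0834  0.    ]
jig top [([396.6, 238.8], 0.8)] [ 0.5057 -0.0778  0.    ]
   tri [ 0.502  -0.0811  0.0084] [0.0052 0.0052]
scene [336 239  43  41 437] [357.6 257.9] [0.5337 0.2562 0.042 ] [ 0.999  0.036 -0.   ] -0.091 0.089
top [294 202   9  51 300] [297.3 227.4] [0.536  0.2631 0.042 ] [-0.999 -0.054  0.   ] -0.088 0.084
```

{"name": "arm_command", "arguments": {
  "moves": [
    [75, 25.5, -29.2, -7, 0.5],
    [75, 25.5, -29.2, -7, 0.5],
    [75, 25.5, -29.2, -7, 0.5],
    [75, 25.5, -29.2, -7, 0.5],
    [75, 25.5, -29.2, -7, 0.5],
    [75, 25.5, -29.2, -7, 0.5],
    [75, 25.5, -29.2, -7, 0.5],
    [75, 25.5, -29.2, -7, 0.5],
    [75, 25.5, -29.2, -7, 0.5],
    [75, 25.5, -29.2, -7, 0.5],
    [75, 25.5, -29.2, -7, 0.5],
    [75, 25.5, -29.2, -7, 0.5]
  ],
  "grip_force": 30
}}

```text
clock: 2.3
ee_pos: [0.5349, 0.2678, 0.1726]
eef_rot: [3.141, 0.0, -3.105]
contact_force: [-0.2, 0.9, 0.8]
finger_gap: 0.0604
gripper_force: 0.0
```

```bash
python3 - <<'E'
from h import *
b,p,d=blue("scene"); s=robot.read_state(); print(s["ee_pos"],s["eef_rot"],s["finger_gap"],s["joint_pos"].round(2),[(x[0],x[1]) for x in b])
q=cv2.resize(p[100:340,240:560],(640,480)); cv2.imwrite("pics/s1.png",q[:,:,::-1])
# bed line in top picture by depth: points with height 60-75mm near jig
p,d=optics.grab_frame("top"); c=C["top"]
v,u=np.mgrid[0:480,0:640]; X=np.stack([(u-c["K"][0,2])/c["K"][0,0]*d,(v-c["K"][1,2])/c["K"][1,1]*d,d],-1)
W=(X-c["t"])@c["R"]
m=(W[...,2]>.055)&(W[...,2]<.085)&(W[...,1]<.07)&(W[...,1]>-.1)&(abs(W[...,0]-.51)<.05)&(d>0)
P=W[m]; print(m.sum())
for lo in np.arange(-.1,.07,.02):
    Q=P[(P[:,1]>=lo)&(P[:,1]<lo+.02)]
    if len(Q): print(round(lo+.01,3),len(Q),Q.mean(0).round(4),Q[:,0].min().round(3),Q[:,0].max().round(3))
E
```

```text
[0.53495221 0.26786019 0.17267174] [ 3.14119447e+00  3.70905054e-04 -3.10508841e+00] 0.06036051535676555 [ 0.39  0.33  1.76  0.    1.06 -1.22] [(array([336, 239,  43,  41, 436], dtype=int32), array([357.56651376, 257.94266055])), (array([ 29, 450,   4,   5,   8], dtype=int32), array([ 30.375, 452.125]))]
343
-0.09 42 [ 0.5045 -0.0901  0.0694] 0.494 0.515
-0.07 39 [ 0.5071 -0.0701  0.0685] 0.497 0.518
-0.05 40 [ 0.5094 -0.0507  0.0676] 0.498 0.521
-0.03 39 [ 0.5114 -0.0311  0.0682] 0.5 0.522
-0.01 41 [ 0.5139 -0.0109  0.0685] 0.503 0.524
0.01 40 [0.5165 0.0095 0.0689] 0.506 0.528
0.03 38 [0.5188 0.0287 0.0682] 0.507 0.532
0.05 44 [0.5208 0.0492 0.0679] 0.509 0.53
0.07 20 [0.5239 0.0654 0.0675] 0.512 0.534
```

View pics/s1.png

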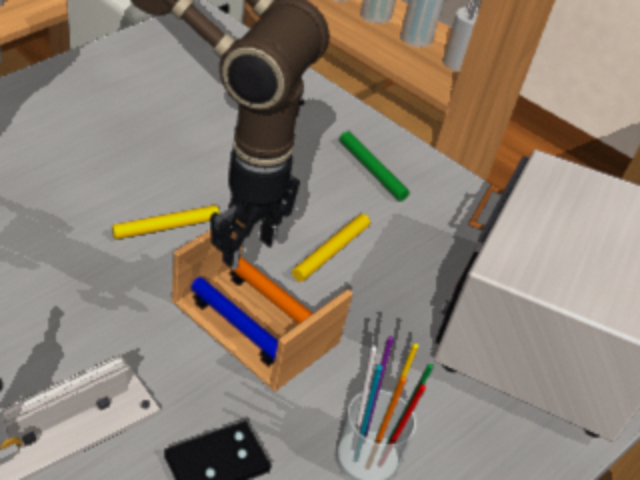

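The gripper is above the cradle and the blue rod lies untouched at about (235,317) in the crop. I'll descend now.

{"name": "arm_command", "arguments": {
  "moves": [
    [75, 0.1, -0.1, -4, 0.01],
    [75, 0.1, -0.1, -8, 0.01],
    [75, 0.1, -0.1, -11, 0.01],
    [75, 0.1, -0.1, -13, 0.01],
    [75, 0.1, -0.1, -14.2, 0.01],
    [75, 0.1, -0.1, -14.2, 0.01],
    [75, 0.1, -0.1, -14.2, 0.01]
  ]
}}

```text
clock: 3.1
ee_pos: [0.5373, 0.2661, 0.0311]
eef_rot: [3.141, 0.001, -3.097]
contact_force: [-0.6, -0.4, 0.7]
finger_gap: 0.06
gripper_force: 0.0
```

{"name": "arm_command", "arguments": {
  "moves": [
    [200, 0, 0, 0, 0],
    [200, 0, 0, 0, 0],
    [200, 0, 0, 0, 0],
    [200, 0, 0, 0, 0],
    [200, 0, 0, 0, 0],
    [200, 0, 0, 0, 0],
    [200, 0, 0, 0, 0],
    [200, 0, 0, 0, 0]
  ],
  "grip_force": 40
}}

```text
clock: 3.9
ee_pos: [0.538, 0.263, 0.0322]
eef_rot: [-3.138, 0.002, -3.095]
contact_force: [-0.3, -8.7, 6.2]
finger_gap: 0.0245
gripper_force: 39.0
```

{"name": "arm_command", "arguments": {
  "moves": [
    [200, 0, -0.2, 1, 0],
    [200, 0, -0.2, 3, 0],
    [200, 0, -0.2, 6, 0],
    [200, 0, -0.2, 10, 0],
    [200, 0, -0.2, 14, 0],
    [200, 0, -0.2, 18, 0],
    [200, 0, -0.2, 18, 0],
    [200, 0, -0.2, 18, 0],
    [200, 0, -0.2, 18, 0]
  ]
}}

```text
clock: 4.8
ee_pos: [0.5352, 0.263, 0.2087]
eef_rot: [-3.141, -0.003, -3.097]
contact_force: [0.2, -0.2, -2.1]
finger_gap: 0.0247
gripper_force: 39.5
```

```bash
cat >> h.py <<'E'
def rodfit(n,z):
    b,p,d=blue(n); s,c,m=b[0]
    ys,xs=np.nonzero(m); P=np.array([at_z(n,(x,y),z)for x,y in zip(xs,ys)]); mu=P.mean(0); u=np.linalg.svd(P-mu,full_matrices=False)[2][0]
    t=(P-mu)@u; a,e=mu+u*t.min(),mu+u*t.max(); print(n,s[4],"mid",((a+e)/2).round(4),"mean",mu.round(4),"u",u.round(3),"len",round(t.max()-t.min(),3),"ends",a.round(4),e.round(4)); return p,d
E
python3 - <<'E'
from h import *
s=robot.read_state(); print(s["ee_pos"],s["eef_rot"],s["contact_force"],s["finger_gap"],s["joint_pos"].round(2))
z=s["ee_pos"][2]+.014
p,d=rodfit("scene",z); rodfit("top",z)
cv2.imwrite("pics/s2.png",cv2.resize(p[100:340,240:560],(640,480))[:,:,::-1])
E
```

```text
[0.53524874 0.26295626 0.20871514] [-3.14072021e+00 -3.12371640e-03 -3.09737224e+00] [ 0.17002791 -0.20202814 -2.14698316] 0.024746217422182238 [ 0.38  0.29  1.73  0.    1.13 -1.23]
scene 293 mid [0.5825 0.2556 0.2227] mean [0.5868 0.2555 0.2227] u [ 0.999 -0.036  0.   ] len 0.101 ends [0.5319 0.2574 0.2227] [0.6331 0.2538 0.2227]
top 53 mid [0.5119 0.2613 0.2227] mean [0.5113 0.2616 0.2227] u [-0.944  0.33  -0.   ] len 0.031 ends [0.5264 0.2563 0.2227] [0.4975 0.2664 0.2227]
```

{"name": "arm_command", "arguments": {
  "moves": [
    [200, -0.2, -2.5, 0, -0.14],
    [200, -0.4, -5, 0, -0.28],
    [200, -0.6, -7.5, 0, -0.43],
    [200, -0.8, -10, 0, -0.57],
    [200, -1, -12.5, 0, -0.72],
    [200, -1.2, -15, 0, -0.86],
    [200, -1.4, -17.5, 0, -1.01],
    [200, -1.6, -20, 0, -1.16],
    [200, -1.8, -22.5, 0, -1.3],
    [200, -2, -25, 0, -1.45],
    [200, -2.2, -26.6, 0, -1.6],
    [200, -2.2, -26.6, 0, -1.74]
  ]
}}

```text
clock: 6.1
ee_pos: [0.5133, -0.0045, 0.2084]
eef_rot: [-3.138, 0.001, 1.437]
contact_force: [0.8, 0.5, -2.3]
finger_gap: 0.0249
gripper_force: 39.6
```

{"name": "arm_command", "arguments": {
  "moves": [
    [200, 0, 0, 0, 0],
    [200, 0, 0, -4, 0],
    [200, 0, 0, -7, 0],
    [200, 0, 0, -7, 0],
    [200, 0, 0, -7, 0],
    [200, 0, 0, -7, 0]
  ]
}}

```text
clock: 6.7
ee_pos: [0.5162, -0.0025, 0.1417]
eef_rot: [3.139, -0.0, 1.447]
contact_force: [0.9, 0.5, -0.9]
finger_gap: 0.0246
gripper_force: 39.6
```

```bash
python3 - <<'E'
from h import *
s=robot.read_state(); print(s["ee_pos"],s["eef_rot"],s["contact_force"],s["finger_gap"],s["joint_pos"].round(2))
z=s["ee_pos"][2]+.012
p,d=rodfit("scene",z); p2,d=rodfit("top",z)
q=np.hstack([cv2.resize(p[200:380,160:340],(400,400)),cv2.resize(p2[150:330,290:470],(400,400))])
cv2.imwrite("pics/s3.png",q[:,:,::-1])
E
```

```text
[ 0.51618478 -0.00247673  0.14171985] [ 3.13881903e+00 -1.52774397e-04  1.44721036e+00] [ 0.91471988  0.51587765 -0.90229845] 0.02459288285027702 [-0.09  0.22  1.97  0.    0.95  0.03]
scene 329 mid [ 0.5161 -0.0514  0.1537] mean [ 0.516  -0.0534  0.1537] u [ 0.061  0.998 -0.   ] len 0.087 ends [ 0.5134 -0.0951  0.1537] [ 0.5188 -0.0078  0.1537]
top 106 mid [0.524  0.059  0.1537] mean [0.5239 0.0584 0.1537] u [0.131 0.991 0.   ] len 0.058 ends [0.5202 0.0303 0.1537] [0.5278 0.0876 0.1537]
```

View pics/s3.png

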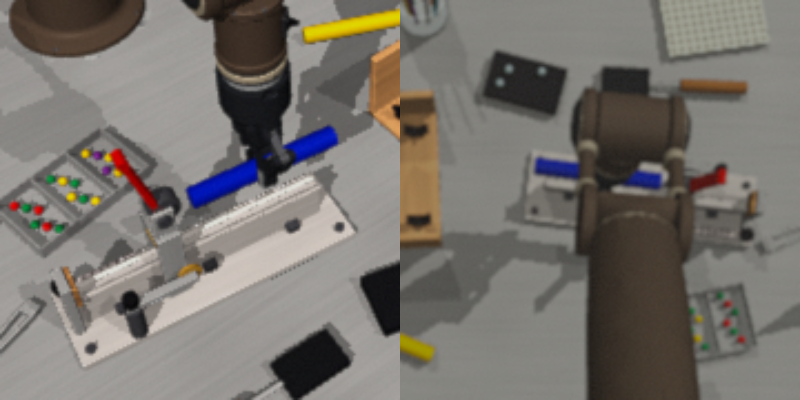

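The rod is held level above the bed. Its tail is at y=0.088 and its lead end at y=-0.095, short of the head, so I'll lower it into the V.

{"name": "arm_command", "arguments": {
  "moves": [
    [200, -0.1, 0, -3, 0],
    [200, -0.1, 0, -5, 0],
    [200, -0.1, 0, -6, 0],
    [200, -0.1, 0, -6.3, 0],
    [200, -0.1, 0, -6.3, 0],
    [200, -0.1, 0, -6.3, 0]
  ]
}}

```text
clock: 7.4
ee_pos: [0.5146, -0.0027, 0.0784]
eef_rot: [3.14, -0.0, 1.446]
contact_force: [-0.9, 0.5, -1.3]
finger_gap: 0.0244
gripper_force: 39.8
```

{"name": "arm_command", "arguments": {
  "moves": [
    [200, 0, 0, -0.2, 0],
    [200, 0, 0, -0.4, 0],
    [200, 0, 0, -0.4, 0],
    [200, 0, 0, -0.4, 0]
  ]
}}

```text
clock: 7.8
ee_pos: [0.5145, -0.0026, 0.0772]
eef_rot: [3.141, 0.0, 1.446]
contact_force: [-8.4, 0.9, 19.8]
finger_gap: 0.025
gripper_force: 42.2
```

{"name": "arm_command", "arguments": {
  "moves": [
    [140, -0.1, 0, 0.1, 0],
    [140, -0.1, 0, 0.1, 0],
    [140, -0.1, 0, 0.1, 0],
    [110, -0.1, 0, 0.1, 0],
    [110, -0.1, 0, 0.1, 0],
    [110, -0.1, 0, 0.1, 0],
    [110, 0.3, 3.5, 0, 0],
    [110, 0.75, 7.0, 0, 0],
    [110, 0.75, 7.0, 0, 0],
    [110, 0.75, 7.0, 0, 0]
  ]
}}

```text
clock: 8.8
ee_pos: [0.5211, 0.068, 0.0731]
eef_rot: [-3.141, 0.0, 1.448]
contact_force: [0.1, 0.0, 0.1]
finger_gap: 0.0486
gripper_force: 0.0
```

```bash
python3 - <<'E'
from h import *
s=robot.read_state(); print(s["ee_pos"],s["eef_rot"],s["contact_force"],s["finger_gap"],s["joint_pos"].round(2))
p,d=rodfit("scene",.085); p2,d=rodfit("top",.088)
q=np.hstack([cv2.resize(p[200:380,160:340],(400,400)),cv2.resize(p2[150:330,290:470],(400,400))])
cv2.imwrite("pics/s4.png",q[:,:,::-1])
E
```

```text
[0.52111729 0.06796148 0.07305604] [-3.14123454e+00  3.88225293e-04  1.44790101e+00] [0.05076566 0.04573171 0.11475791] 0.048639769547408125 [ 0.05  0.35  1.98 -0.    0.82  0.17]
scene 543 mid [ 0.5142 -0.0134  0.085 ] mean [ 0.514  -0.0157  0.085 ] u [ 0.114  0.993 -0.   ] len 0.159 ends [ 0.5052 -0.0924  0.085 ] [0.5233 0.0656 0.085 ]
top 60 mid [ 0.5045 -0.0685  0.088 ] mean [ 0.5044 -0.069   0.088 ] u [-0.197 -0.98  -0.   ] len 0.034 ends [ 0.5079 -0.0516  0.088 ] [ 0.5011 -0.0853  0.088 ]
```

View pics/s4.png

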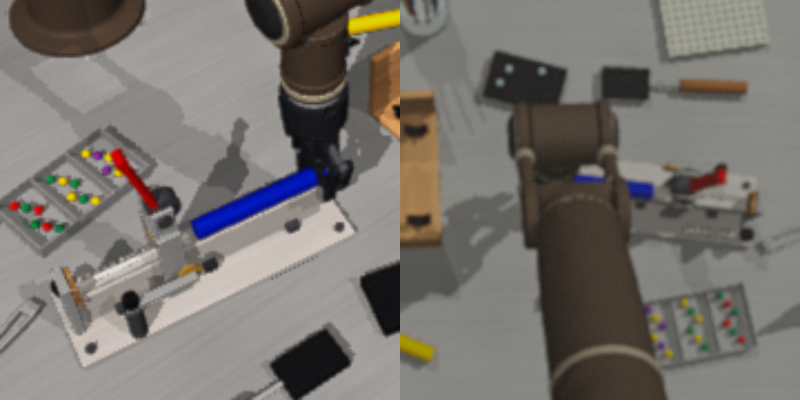

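The rod sits in the V with its lead end at y≈-0.092 and its tail between the open fingers. I'll grip lightly at the tail.

{"name": "arm_command", "arguments": {
  "moves": [
    [110, 0.3, 0.6, 0, 0],
    [110, 0.3, 0.6, 0, 0],
    [200, 0.3, 0.6, 0, 0],
    [200, 0.3, 0.6, 0, 0],
    [200, 0.3, 0.6, 0, 0],
    [200, 0.3, 0.6, 0, 0],
    [200, 0.3, 0.6, 0, 0],
    [200, 0.3, 0.6, 0, 0]
  ],
  "grip_force": 20
}}

```text
clock: 9.7
ee_pos: [0.5228, 0.0733, 0.0731]
eef_rot: [-3.138, 0.001, 1.446]
contact_force: [-5.5, -0.0, 4.5]
finger_gap: 0.0251
gripper_force: 19.9
```

{"name": "arm_command", "arguments": {
  "moves": [
    [200, -0.12, -1, 0, 0],
    [200, -0.24, -2, 0, 0],
    [200, -0.36, -3, 0, 0],
    [200, -0.48, -4, 0, 0],
    [200, -0.6, -5, 0, 0],
    [200, -0.73, -6, 0, 0],
    [200, -0.85, -7, 0, 0],
    [200, -0.97, -8, 0, 0],
    [200, -0.97, -8, 0, 0]
  ]
}}

```text
clock: 10.6
ee_pos: [0.514, -0.0067, 0.0737]
eef_rot: [-3.14, -0.001, 1.445]
contact_force: [-4.8, 1.5, 6.6]
finger_gap: 0.0251
gripper_force: 20.1
```

```bash
python3 - <<'E'
from h import *
s=robot.read_state(); print(s["ee_pos"],s["eef_rot"],s["contact_force"],s["finger_gap"],s["joint_pos"].round(2))
p,d=rodfit("scene",.085); p2,d=rodfit("top",.088)
q=np.hstack([cv2.resize(p[240:360,160:280],(400,400)),cv2.resize(p2[180:280,370:470],(400,400))])
cv2.imwrite("pics/s5.png",q[:,:,::-1])
E
```

```text
[ 0.51403669 -0.00669918  0.07368639] [-3.14048162e+00 -6.17814001e-04  1.44522879e+00] [-4.84304724  1.48318657  6.5757852 ] 0.02512572362626361 [-0.1   0.33  2.    0.    0.81  0.03]
scene 343 mid [ 0.5092 -0.0614  0.085 ] mean [ 0.5091 -0.0624  0.085 ] u [ 0.1    0.995 -0.   ] len 0.098 ends [ 0.5042 -0.1103  0.085 ] [ 0.5141 -0.0125  0.085 ]
top 29 mid [ 0.5108 -0.0773  0.088 ] mean [ 0.5109 -0.0762  0.088 ] u [-0.105 -0.994 -0.   ] len 0.043 ends [ 0.513  -0.0561  0.088 ] [ 0.5085 -0.0986  0.088 ]
```

View pics/s5.png

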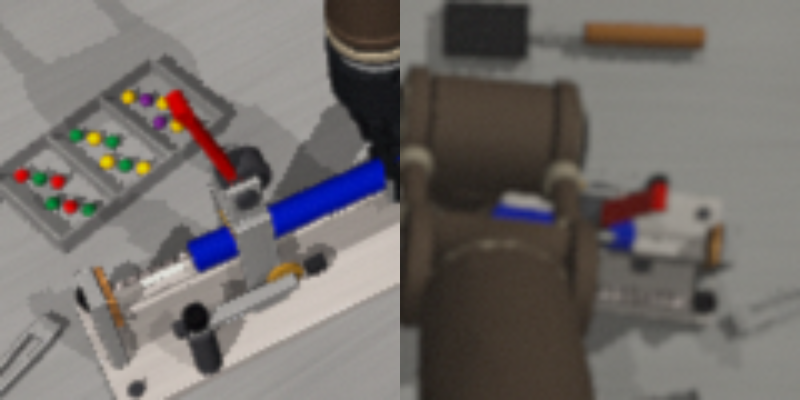

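The rod's front is through the clamp head, about 5 cm short of the stop. I'll close most of that and then creep.

{"name": "arm_command", "arguments": {
  "moves": [
    [200, -0.12, -1, 0, 0],
    [200, -0.24, -2, 0, 0],
    [200, -0.36, -3, 0, 0],
    [200, -0.45, -3.7, 0, 0],
    [200, -0.51, -4.2, 0, 0],
    [200, -0.51, -4.2, 0, 0]
  ]
}}

```text
clock: 11.3
ee_pos: [0.5091, -0.0483, 0.0737]
eef_rot: [-3.141, -0.001, 1.445]
contact_force: [-3.9, 2.8, 5.7]
finger_gap: 0.0255
gripper_force: 20.0
```

```bash
python3 - <<'E'
from h import *
s=robot.read_state(); print(s["ee_pos"],s["contact_force"])
p,d=rodfit("scene",.085)
q=cv2.resize(p[270:350,170:260],(720,640))[:600]
cv2.imwrite("pics/s6.png",q[:,:,::-1])
h=cv2.cvtColor(p,cv2.COLOR_RGB2HSV); m=cv2.inRange(h,(112,120,40),(128,255,255)); m[:,240:]=0
ys,xs=np.nonzero(m); i=xs<235; print(xs.min(), at_z("scene",(xs.min(),ys[xs==xs.min()].mean()),.08), at_z("scene",(191.5,325),.08))
E
```

```text
[ 0.50914087 -0.0482607   0.0736797 ] [-3.91275203  2.83044125  5.73172245]
scene 297 mid [ 0.495  -0.1756  0.085 ] mean [ 0.4949 -0.1763  0.085 ] u [ 0.118  0.993 -0.   ] len 0.074 ends [ 0.4906 -0.2124  0.085 ] [ 0.4994 -0.1389  0.085 ]
29 [ 0.54141854 -0.61383599  0.08      ] [ 0.47481919 -0.2311516   0.08      ]
```

View pics/s6.png

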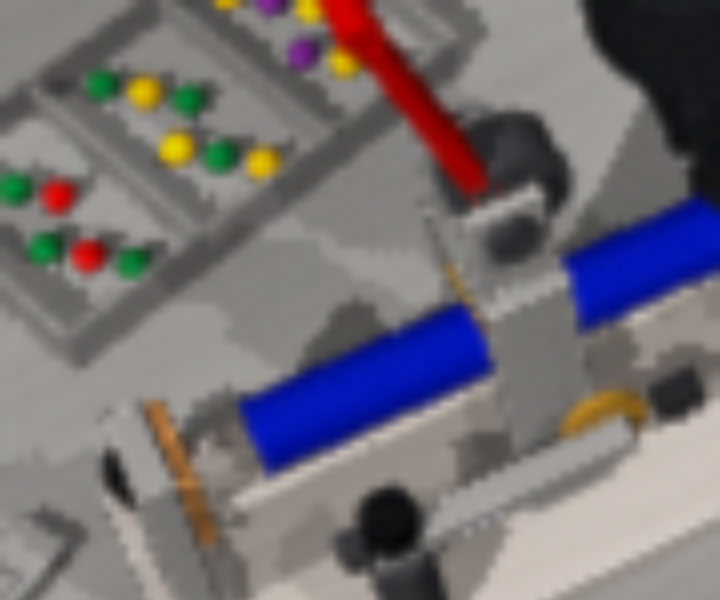

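The rod end is roughly 15 mm from the cork. Next I'll creep, with the grip light enough to slip before the contact force gets high.

{"name": "arm_command", "arguments": {
  "moves": [
    [200, -0.02, -0.2, 0, 0],
    [200, -0.05, -0.4, 0, 0],
    [200, -0.07, -0.6, 0, 0],
    [200, -0.1, -0.8, 0, 0],
    [200, -0.11, -0.9, 0, 0],
    [200, -0.12, -1.0, 0, 0],
    [200, -0.12, -1.0, 0, 0]
  ]
}}

```text
clock: 12.05
ee_pos: [0.5081, -0.0574, 0.0737]
eef_rot: [-3.141, -0.002, 1.445]
contact_force: [-2.9, 5.4, 7.2]
finger_gap: 0.0253
gripper_force: 19.9
```

{"name": "arm_command", "arguments": {
  "moves": [
    [200, -0.01, -0.1, 0, 0],
    [200, -0.02, -0.2, 0, 0],
    [200, -0.04, -0.3, 0, 0],
    [200, -0.04, -0.3, 0, 0]
  ]
}}

```text
clock: 12.45
ee_pos: [0.5077, -0.0604, 0.0737]
eef_rot: [-3.141, -0.002, 1.445]
contact_force: [-3.6, 6.1, 5.6]
finger_gap: 0.0255
gripper_force: 19.9
```

{"name": "arm_command", "arguments": {
  "moves": [
    [200, -0.01, -0.1, 0, 0],
    [200, -0.02, -0.2, 0, 0],
    [200, -0.02, -0.2, 0, 0]
  ]
}}

```text
clock: 12.75
ee_pos: [0.5075, -0.0623, 0.0737]
eef_rot: [-3.141, -0.002, 1.445]
contact_force: [-2.5, 5.9, 7.6]
finger_gap: 0.0252
gripper_force: 19.9
```

```bash
python3 - <<'E'
from h import *
s=robot.read_state(); print(s["ee_pos"],s["contact_force"])
p,d=rodfit("scene",.085)
q=cv2.resize(p[270:350,170:260],(720,640))[:600]
cv2.imwrite("pics/s7.png",q[:,:,::-1])
E
```

```text
[ 0.50748168 -0.06232995  0.07366823] [-2.46487359  5.88149941  7.58481222]
scene 360 mid [ 0.4942 -0.1827  0.085 ] mean [ 0.4941 -0.1837  0.085 ] u [0.12  0.993 0.   ] len 0.088 ends [ 0.4889 -0.2265  0.085 ] [ 0.4995 -0.1389  0.085 ]
```

View pics/s7.png

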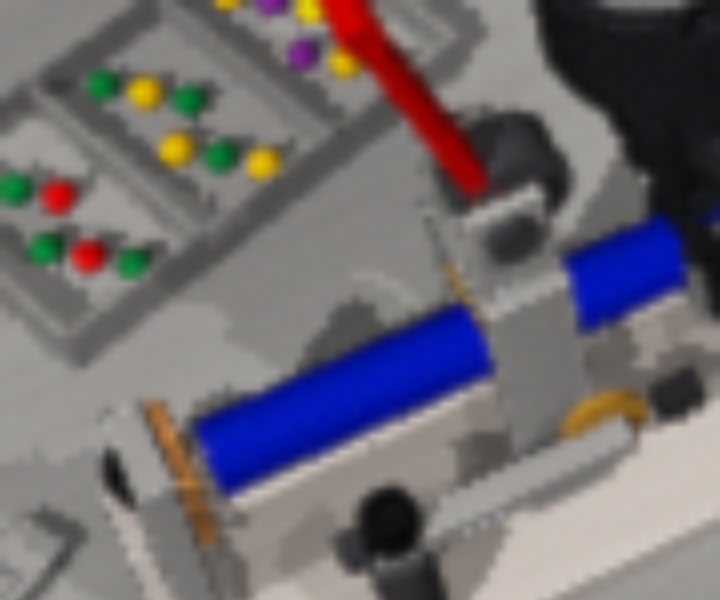

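A gap of about 5–7 mm remains, so I'll keep creeping.

{"name": "arm_command", "arguments": {
  "moves": [
    [200, -0.01, -0.1, 0, 0],
    [200, -0.02, -0.2, 0, 0],
    [200, -0.04, -0.3, 0, 0],
    [200, -0.04, -0.3, 0, 0]
  ]
}}

```text
clock: 13.2
ee_pos: [0.5071, -0.0654, 0.0737]
eef_rot: [-3.141, -0.002, 1.445]
contact_force: [-3.0, 5.1, 6.7]
finger_gap: 0.0252
gripper_force: 19.9
```

{"name": "arm_command", "arguments": {
  "moves": [
    [200, -0.01, -0.1, 0, 0],
    [200, -0.02, -0.2, 0, 0],
    [200, -0.02, -0.2, 0, 0]
  ]
}}

```text
clock: 13.5
ee_pos: [0.5069, -0.0674, 0.0737]
eef_rot: [-3.141, -0.002, 1.445]
contact_force: [-3.4, 4.6, 5.8]
finger_gap: 0.0253
gripper_force: 19.9
```

{"name": "arm_command", "arguments": {
  "moves": [
    [200, -0.01, -0.1, 0, 0],
    [200, -0.02, -0.15, 0, 0],
    [200, -0.02, -0.15, 0, 0]
  ]
}}

```text
clock: 13.8
ee_pos: [0.5068, -0.0676, 0.0736]
eef_rot: [-3.141, -0.004, 1.444]
contact_force: [-2.3, 8.9, 5.9]
finger_gap: 0.0253
gripper_force: 19.9
```

{"name": "arm_command", "arguments": {
  "moves": [
    [200, -0.01, -0.1, 0, 0],
    [200, -0.01, -0.1, 0, 0],
    [200, -0.01, -0.1, 0, 0]
  ]
}}

```text
clock: 14.1
ee_pos: [0.5068, -0.0677, 0.0737]
eef_rot: [-3.141, -0.006, 1.444]
contact_force: [-2.4, 13.0, 6.7]
finger_gap: 0.0254
gripper_force: 19.9
```

```bash
python3 - <<'E'
from h import *
s=robot.read_state(); print(s["ee_pos"],s["contact_force"])
p,d=rodfit("scene",.085)
q=cv2.resize(p[270:350,170:260],(720,640))[:600]
cv2.imwrite("pics/s8.png",q[:,:,::-1])
E
```

```text
[ 0.50682406 -0.0676838   0.07365333] [-2.43184009 12.95793546  6.69021522]
scene 379 mid [ 0.4939 -0.1848  0.085 ] mean [ 0.4938 -0.1858  0.085 ] u [0.116 0.993 0.   ] len 0.093 ends [ 0.4885 -0.2308  0.085 ] [ 0.4993 -0.1388  0.085 ]
```

View pics/s8.png

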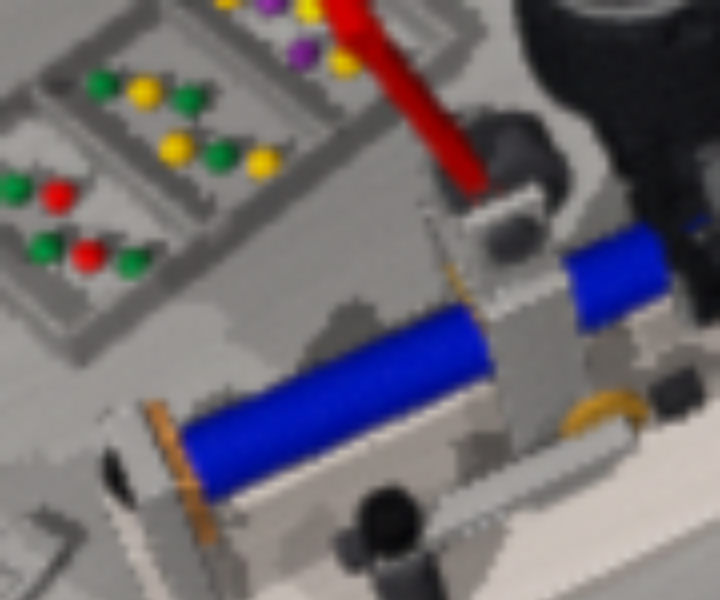

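The rod's end is against the cork face. I'll relieve the push, release and rise.

{"name": "arm_command", "arguments": {
  "moves": [
    [200, 0.01, 0.1, 0, 0],
    [200, 0.01, 0.1, 0, 0],
    [140, 0.01, 0.1, 0, 0],
    [110, 0.01, 0.1, 0, 0],
    [110, 0.01, 0.1, 0, 0],
    [110, 0.01, 0.1, 0, 0],
    [110, 0.01, 0.1, 3, 0],
    [110, 0.1, 0.8, 7, 0],
    [110, 0.1, 0.8, 12, 0],
    [110, 0.1, 0.8, 17, 0],
    [110, 0.1, 0.8, 22.5, 0],
    [255, 0.1, 0.8, 22.5, 0]
  ]
}}

```text
clock: 15.35
ee_pos: [0.5123, -0.0643, 0.3067]
eef_rot: [3.126, 0.002, 1.445]
contact_force: [1.6, 0.4, 0.9]
finger_gap: 0.0354
gripper_force: 0.0
```

```bash
python3 - <<'E'
from h import *
s=robot.read_state(); print(s["ee_pos"],s["eef_rot"],s["contact_force"],s["joint_pos"].round(2))
p,d=rodfit("scene",.085)
# lever red points from scene depth (lever near the pivot)
c=C["scene"];v,u=np.mgrid[0:480,0:640]; X=np.stack([(u-c["K"][0,2])/c["K"][0,0]*d,(v-c["K"][1,2])/c["K"][1,1]*d,d],-1)
W=(X-c["t"])@c["R"]; h=cv2.cvtColor(p,cv2.COLOR_RGB2HSV)
m=((h[...,0]<6)|(h[...,0]>174))&(h[...,1]>170)&(W[...,2]>.15)&(abs(W[...,0]-.5)<.05)&(abs(W[...,1]+.14)<.06)
P=W[m]; print(len(P))
for lo in np.arange(.15,.28,.02):
    Q=P[(P[:,2]>=lo)&(P[:,2]<lo+.02)]
    if len(Q): print(round(lo,2),len(Q),np.median(Q,0).round(4))
E
```

```text
[ 0.51232424 -0.06432767  0.30667953] [3.12568179e+00 1.53081795e-03 1.44547817e+00] [1.61731783 0.40366916 0.94713871] [-0.21  0.03  1.83 -0.    1.27 -0.08]
scene 381 mid [ 0.4941 -0.1848  0.085 ] mean [ 0.4939 -0.1861  0.085 ] u [0.111 0.994 0.   ] len 0.093 ends [ 0.4889 -0.2308  0.085 ] [ 0.4992 -0.1388  0.085 ]
138
0.15 7 [ 0.5059 -0.1296  0.1663]
0.17 23 [ 0.5058 -0.1353  0.1796]
0.19 22 [ 0.5057 -0.1402  0.2016]
0.21 24 [ 0.505  -0.1448  0.2206]
0.23 24 [ 0.5044 -0.151   0.2404]
0.25 38 [ 0.498  -0.1528  0.2529]
```

{"name": "arm_command", "arguments": {
  "moves": [
    [255, -0.6, -4, 0, 0],
    [255, -1.4, -8.5, 0, 0],
    [255, -2.1, -13, 0, 0],
    [255, -2.1, -13, 0, 0],
    [255, -2.1, -13, 0, 0],
    [255, -2.1, -13, -3, 0],
    [255, -2.1, -13, -6.2, 0],
    [255, -2.1, -13, -6.2, 0],
    [255, -2.1, -13, -6.2, 0],
    [255, -2.1, -13, -6.2, 0]
  ]
}}

```text
clock: 16.4
ee_pos: [0.4879, -0.1928, 0.2377]
eef_rot: [3.139, 0.001, 1.447]
contact_force: [0.4, 0.3, 0.1]
finger_gap: -0.0
gripper_force: 0.0
```

```bash
python3 - <<'E'
from h import *
s=robot.read_state(); print(s["ee_pos"],s["eef_rot"],s["contact_force"],s["finger_gap"],s["joint_pos"].round(2))
for ph in (-20,0,20,40,55,70,80,90,90):
    f=np.radians(ph); u=(-88*np.sin(f)+5*np.cos(f)+11)/1e3; z=(162.5+88*np.cos(f)+5*np.sin(f))/1e3
    print(ph,((np.array([.4995-.121*u,-.124-.993*u,z])-s["ee_pos"])*100).round(1))
p,d=rodfit("scene",.085)
cv2.imwrite("pics/s9.png",cv2.resize(p[200:360,140:300],(600,600))[:,:,::-1])
E
```

```text
[ 0.48788506 -0.19282913  0.23772363] [3.13930749e+00 6.05935154e-04 1.44685752e+00] [0.3745751  0.28828108 0.09765902] -7.975328959652303e-06 [-0.46  0.12  1.87  0.    1.15 -0.34]
-20 [0.6 2.3 0.6]
0 [1.  5.3 1.3]
20 [1.3 8.3 0.9]
40 [ 1.7 11.  -0.5]
55 [ 1.9 12.7 -2.1]
70 [ 2.  13.8 -4. ]
80 [ 2.1 14.3 -5.5]
90 [ 2.1 14.5 -7. ]
90 [ 2.1 14.5 -7. ]
scene 383 mid [ 0.494  -0.1848  0.085 ] mean [ 0.4939 -0.186   0.085 ] u [0.11  0.994 0.   ] len 0.093 ends [ 0.4889 -0.2308  0.085 ] [ 0.4991 -0.1388  0.085 ]
```

View pics/s9.png

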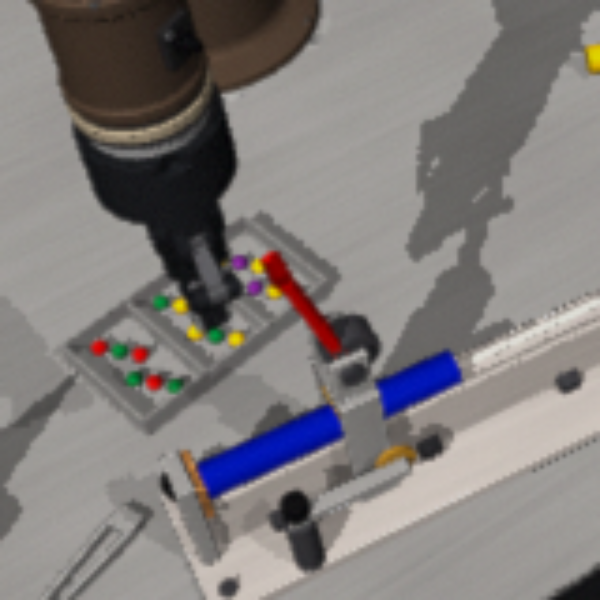

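The closed fingers stand on the stop side of the red lever, and the rod is home against the cork. I'll start swinging the lever over.

{"name": "arm_command", "arguments": {
  "moves": [
    [255, 0.3, 1.2, 0.3, 0],
    [255, 0.6, 2.3, 0.6, 0],
    [255, 0.8, 3.8, 1.0, 0],
    [255, 1.0, 5.3, 1.3, 0],
    [255, 1.2, 6.8, 1.2, 0],
    [255, 1.3, 8.3, 0.9, 0],
    [255, 1.5, 9.7, 0.3, 0],
    [255, 1.7, 11, -0.5, 0],
    [255, 1.7, 11, -0.5, 0]
  ]
}}

```text
clock: 17.35
ee_pos: [0.5026, -0.081, 0.2292]
eef_rot: [-3.138, -0.001, 1.448]
contact_force: [-0.5, 0.8, -1.3]
finger_gap: 0.0005
gripper_force: 0.0
```

```bash
python3 - <<'E'
from h import *
s=robot.read_state(); print(s["ee_pos"],s["eef_rot"],s["contact_force"])
p,d=rodfit("scene",.085)
cv2.imwrite("pics/s10.png",cv2.resize(p[200:360,140:300],(600,600))[:,:,::-1])
for n in C:
    if n=="top": optics.grab_frame(n)
    r=optics.landmark_of(n,"lever_tip"); print(n,r[:1])
E
```

```text
[ 0.50258304 -0.0809542   0.22921437] [-3.13781508e+00 -1.07774391e-03  1.44781279e+00] [-0.53575152  0.76837218 -1.33968136]
scene 380 mid [ 0.494  -0.1854  0.085 ] mean [ 0.4939 -0.1863  0.085 ] u [0.112 0.994 0.   ] len 0.091 ends [ 0.4889 -0.2308  0.085 ] [ 0.4991 -0.14    0.085 ]
scene [{'point': [255.7, 258.1], 'conf': 0.8}]
top [{'point': [405.5, 223.9], 'conf': 0.55}]
```

View pics/s10.png

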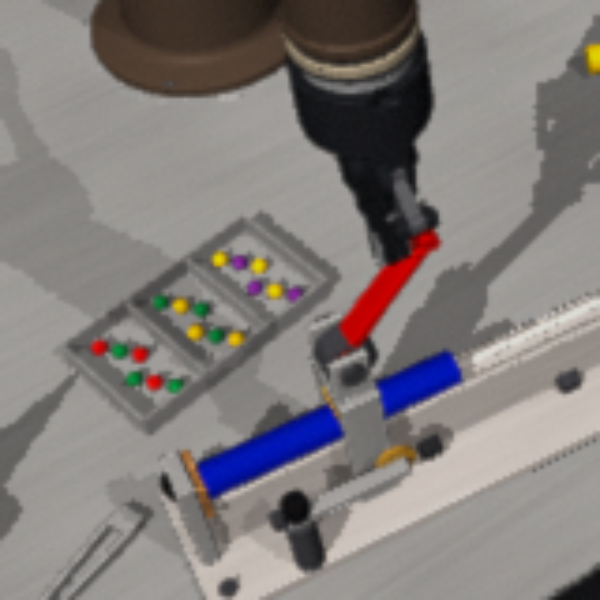

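The lever is past vertical and following the fingertips; the rod has not moved. That was my 11th picture, one over the limit of 10, so I'll go on with numbers only.

{"name": "arm_command", "arguments": {
  "moves": [
    [255, 0.2, 0.9, -0.8, 0],
    [255, 0.3, 1.7, -1.6, 0],
    [255, 0.4, 2.3, -2.5, 0],
    [255, 0.4, 2.8, -3.5, 0],
    [255, 0.5, 3.1, -4.3, 0],
    [255, 0.5, 3.3, -5, 0],
    [255, 0.5, 3.5, -5.8, 0],
    [255, 0.5, 3.5, -6.3, 0],
    [255, 0.5, 3.5, -6.3, 0]
  ]
}}

```text
clock: 18.45
ee_pos: [0.5085, -0.0478, 0.1679]
eef_rot: [-3.141, -0.0, 1.446]
contact_force: [0.5, -0.2, 0.3]
finger_gap: 0.0002
gripper_force: 0.0
```

```bash
cat > lev.py <<'E'
from h import *
s=robot.read_state(); print(s["ee_pos"],s["eef_rot"],s["contact_force"])
p,d=rodfit("scene",.085)
c=C["scene"];v,u=np.mgrid[0:480,0:640]; X=np.stack([(u-c["K"][0,2])/c["K"][0,0]*d,(v-c["K"][1,2])/c["K"][1,1]*d,d],-1)
W=(X-c["t"])@c["R"]; h=cv2.cvtColor(p,cv2.COLOR_RGB2HSV)
m=((h[...,0]<6)|(h[...,0]>174))&(h[...,1]>170)&(W[...,2]>.12)&(abs(W[...,0]-.5)<.05)&(abs(W[...,1]+.08)<.1)
P=W[m]; print(len(P))
for lo in np.arange(-.14,0.02,.02):
    Q=P[(P[:,1]>=lo)&(P[:,1]<lo+.02)]
    if len(Q): print(round(lo,2),len(Q),np.median(Q,0).round(4))
E
python3 lev.py
```

```text
[ 0.50850582 -0.0477717   0.16792495] [-3.14059870e+00 -4.82429932e-04  1.44583086e+00] [ 0.53286897 -0.16777749  0.30323858]
scene 379 mid [ 0.4941 -0.1854  0.085 ] mean [ 0.494  -0.1864  0.085 ] u [0.114 0.993 0.   ] len 0.091 ends [ 0.4889 -0.2308  0.085 ] [ 0.4993 -0.14    0.085 ]
229
-0.12 47 [ 0.5027 -0.1075  0.155 ]
-0.1 61 [ 0.5045 -0.0901  0.1545]
-0.08 62 [ 0.5087 -0.07    0.1548]
-0.06 26 [ 0.5159 -0.051   0.1528]
-0.04 33 [ 0.5169 -0.0313  0.1545]
```

The lever lies level, with its top face at about 155 mm, and has snapped past centre. I'll press 3 mm lightly to be sure, then retreat and check.

{"name": "arm_command", "arguments": {
  "moves": [
    [255, 0, 0, -0.15, 0],
    [255, 0, 0, -0.3, 0],
    [255, 0, 0, -0.3, 0],
    [255, 0, 0, 2, 0],
    [255, 0, 0, 6, 0],
    [255, 0, 0, 10, 0],
    [255, 0, 6, 12, 0],
    [255, 0, 10, 12, 0],
    [255, 0, 12, 12, 0],
    [255, 0, 12, 12, 0],
    [255, 0, 12, 12, 0]
  ]
}}

```text
clock: 19.6
ee_pos: [0.5085, 0.0719, 0.2879]
eef_rot: [-3.141, 0.001, 1.447]
contact_force: [-0.1, 0.1, 0.3]
finger_gap: -0.0001
gripper_force: 0.0
```

```bash
python3 lev.py
```

```text
[0.50850626 0.07187291 0.28793479] [-3.14130379e+00  8.75342535e-04  1.44714021e+00] [-0.05411561  0.05661633  0.29508165]
scene 379 mid [ 0.4941 -0.1854  0.085 ] mean [ 0.494  -0.1864  0.085 ] u [0.114 0.993 0.   ] len 0.091 ends [ 0.4889 -0.2308  0.085 ] [ 0.4993 -0.14    0.085 ]
281
-0.12 47 [ 0.5033 -0.1073  0.1548]
-0.1 60 [ 0.5046 -0.0899  0.1546]
-0.08 63 [ 0.5083 -0.0701  0.1542]
-0.06 58 [ 0.5099 -0.0497  0.1541]
-0.04 53 [ 0.5109 -0.0313  0.155 ]
```

The lever stays level, the rod's lead end is unchanged, and the arm is clear.

```bash
python3 -c "
from rig import robot
print(robot.job_done())"
```

```text
the job is handed in; nothing more can be done
None
```

I handed the job in at about 20 s with the blue rod against the cork stop, the cam lever snapped down level and the arm clear; no verdict came back, I could not measure the jaw force, and I viewed 11 pictures, one over the limit of 10.

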